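Snap the vented cover home on a pupa jar

TASK

Pick up the red-handled press tool by its handle and use it to push the orange vented cover squarely down onto its jar until it clicks fully home; press with the tool only, never with the gripper itself. Then stand the tool upright on its round blue pad again and let go. Leave that jar where it stands and do not shift the green-covered jars or the pupa tray.

Things in the scene. Friction and masses are not known exactly. Their poses are not given: they have to be found in the camera images.
- press_center (a point): the press tool (loose, about 0.35 kg, 95 mm tall), this point at its middle, 47.5 mm above its feet; z up along the handle. From the bottom: four black rubber feet 10 mm tall centred 36 mm from the axis, an aluminium disc 94 mm across reaching to 21 mm above the feet, then a straight red handle from 20 to 95 mm above the feet, 46 mm along the tool's x and 30 mm along its y (the width to grip). It starts upright on the blue pad
- pad: round blue parking pad with a black centre, fixed, 140 mm across and 6 mm thick; origin at the centre of its underside, on the table
- jar: the clear jar under the orange cover (loose, about 0.5 kg, 96 mm across); origin at the centre of its underside, on the table, z up
- cover_top (a point): centre of the flat top of the orange vented cover, 104 mm across, 28 mm tall; z is the cover's upward axis. It stands 130 mm above the table while proud and 120.5 mm when home; pushed off-centre it rocks on a springy seal (2.5 N m/rad) up to 0.15 rad
- cover (a joint): how far the orange cover has been pushed down: 0 proud (start), 0.0095 m fully home against a hard stop. It resists with about 15 N at first, then less and less, snaps down of itself past 5 mm and stays home; the tool's own weight does not seat it
- jar_b: a bystander jar, 104 mm across and 120.5 mm tall, green cover already home; origin at the centre of its underside
- jar_c: a second bystander jar of the same kind, green cover already home, farther back; origin at the centre of its underside
- tray: open wooden pupa tray 160 x 220 x 35 mm, a bystander; origin at the centre of its underside
Things that resemble listed ones, but are neither listed nor needed, are in the scene too. Of the things that look like the part that bears press_center, the middle-sized one is meant.

How it is judged:
By the outcome, as a careful person would: the job done as asked, in the order asked, and still so for the second after the job is handed in, with the robot touching nothing.
It also fails if it takes over 61 s, if anything falls off the work surface, if the arm or the gripper's body presses on something with over 40 N, if the wrist force passes 120 N, or if a joint passes its speed limit or range.

ROBOT

A 6-joint arm with a two-finger parallel gripper is mounted at the origin on the work surface. World frame = base frame: x ahead of the robot, y to its left, z up, the work surface at z = 0. Lengths are in m, angles in rad, forces in N, time in s.
With the tool pointing down it reaches from about 0.35 to 0.85 m from the base axis. Payload 8.1 kg.
Tool frame: the origin (TCP) lies midway between the tips of the shut fingers; the grasp point (between the pads) lies 19 mm behind it; x points along the fingers, y is the direction in which the jaws open and shut, and the axes are right-handed (so a half turn about x gives the same grasp; the last joint's range is limited). The gripper opens to 93 mm and grips with 3 to 60 N. Pads are 15 mm wide; open, the fingers measure 128 mm over their backs; the gripper's body (75 mm by 188 mm) begins 65 mm behind the grasp point.
Start: joints at [1.042, 0.13, 1.488, -0, 1.523, -0.085], TCP at [0.258, 0.542, 0.219] pointing down, gripper open.
Joint ranges: [-2.96, 2.96], [-0.89, 2.26], [0.02, 2.5], [-1.34, 4.48], [0, 2.73], [-2.66, 2.66]. Speed limits (rad/s): [2.39, 2.39, 2.79, 3.14, 3.14, 3.14].

INTERFACE

Orientations are given as a 3x3 rotation matrix whose columns are the frame's x, y, z axes.
In Python, from station import robot, viewer gives the robot as it stands.
- The arm moves only by the tool apply_moves, never from a script. Its arguments are lists of equal length, an entry for each row: "dp": the shift along the world's x, y, z in mm, a list of three; "delta_rot": the turn, a rotation vector about the world's x, y, z in rad, a list of three; "claw": the closure, from -1 (fully open) to 1 (shut). A call has 1 to 8 rows; each row is the pose to reach, as a shift and turn from the pose measured when the call began; what a row does not reach only later rows make up. A row lasts 1/12 s, in which the tool goes at most 41.7 mm and 7.16 degrees, less where a joint would pass 70% of its speed; a pose out of reach is approached as far as the arm can. A call with a gripper value outside its range is refused whole. The fingers move at their own pace and stop on an object; the grip force is fixed at half the most. Time passes only in rows, so rows that repeat a pose let the fingers close. It gives the time, the measured TCP pose, the force and the opening at its end, in the units of the state.
- robot.get_obs(): the state, without advancing time (a new reading comes with each control period).
- viewer.read_camera(name): name is "scene" or "top"; returns a dict with "frame" (420x560x3 uint8, red, green, blue), "intrinsics" (3x3 intrinsics, pixels), "camera_from_world" (4x4, takes a point from world to camera coordinates). Camera axes: x right, y up, looking along -z (the intrinsics and any distortion apply to the point x, -y, -z); pixel columns grow to the right and rows downward; lengths in m; the calibration is good to about 2 mm. A picture is of the moment at which its call begins. There is no depth.
- robot.sign_off(): hands the job in, once; it reports no verdict.
The state is a dict: "time": time; "joint_positions": joint angles; "qvel": joint speeds; "joint_efforts": joint torques, N m; "position": TCP position; "tcp_rot": TCP orientation; "wrist_force": force on the tool from outside, world axes, zero at the start; "torque": the same for the moment, N m; "gripper_width": opening from 0.0 (shut) to 1.0 (fully open).
Only numpy, scipy, OpenCV 4.12 (cv2) and the standard library are available. Lean on these libraries where they do the work, as an engineer would, in place of code of your own. Each camera call takes 0.05 s, during which the arm holds its last target.

## Working session

There is one attempt and no reset: what is moved stays moved. The work goes in short steps, Python scripts to look and compute and a tool call to move; the robot and the scene stay as the last step left them, time stands still between calls to the robot, and variables do not carry over. Pictures are saved under pics/ and viewed, and the job is handed in when it is done.

Besides the shell and the picture viewer there is one more tool, called as name(argument=value, ...) on one line, values as JSON. apply_moves: Moves the arm, as the interface text tells. Its arguments: {"type":"object","properties":{"dp":{"type":"array","items":{"type":"array","items":{"type":"number"}}},"delta_rot":{"type":"array","items":{"type":"array","items":{"type":"number"}}},"claw":{"type":"array","items":{"type":"number"}}},"required":["dp","delta_rot","claw"]}

```bash
mkdir -p pics; ls
python3 - <<'E'
from station import robot, viewer
import cv2, numpy as np
for n in("scene","top"):
    d=viewer.read_camera(n); cv2.imwrite(f"pics/{n}0.png",d["frame"][:,:,::-1]); np.savez(f"pics/{n}0.npz",**d); print(n,d["intrinsics"].tolist(),np.round(d["camera_from_world"],3).tolist(), [k for k in d])
print(robot.get_obs())
E
```

```text
pics
scene [[442.79114079828696, 0.0, 286.09433618739195], [0.0, 442.79114079828696, 216.1518580967566], [0.0, 0.0, 1.0]] [[-0.858, 0.514, -0.007, 0.485], [-0.363, -0.597, 0.716, 0.134], [0.363, 0.617, 0.698, -1.162], [0.0, 0.0, 0.0, 1.0]] ['frame', 'intrinsics', 'camera_from_world']
top [[402.6816798064196, 0.0, 276.67685893792356], [0.0, 402.6816798064196, 209.6196100069659], [0.0, 0.0, 1.0]] [[0.012, -1.0, 0.001, -0.004], [0.977, 0.012, 0.212, -0.598], [-0.212, -0.002, 0.977, -0.8], [0.0, 0.0, 0.0, 1.0]] ['frame', 'intrinsics', 'camera_from_world']
{'time': 0.1, 'joint_positions': array([ 1.04158183e+00,  1.31101599e-01,  1.48920065e+00,  2.61614015e-05,
        1.52298222e+00, -8.53786997e-02]), 'qvel': array([ 0.00085648, -0.00100713, -0.00494749,  0.00041367,  0.00081146,
       -0.00046151]), 'joint_efforts': array([ 8.97971295e-04, -5.61337745e+01, -4.93096197e+01,  7.69260270e-02,
        2.91518366e-02, -4.56854275e-05]), 'position': array([0.25733863, 0.54143334, 0.21766618]), 'tcp_rot': array([[-8.76681782e-04,  4.29407180e-01,  9.03110572e-01],
       [-1.44719371e-03,  9.03109428e-01, -4.29408041e-01],
       [-9.99998569e-01, -1.68343015e-03, -1.70304212e-04]]), 'wrist_force': array([-0.5970561 , -0.10415602, -0.06368055]), 'torque': array([-0.01447638,  0.02463013,  0.00141593]), 'gripper_width': 0.9970504776775162}
```

View pics/scene0.png

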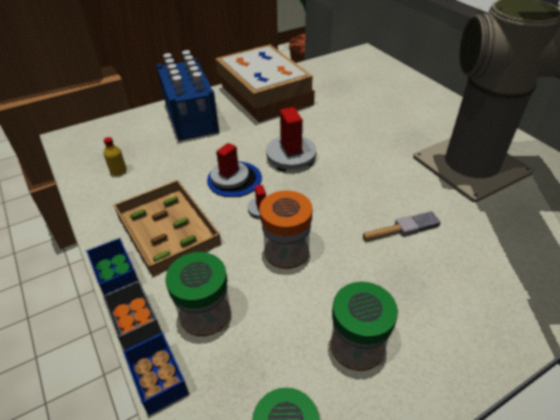

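View pics/top0.png

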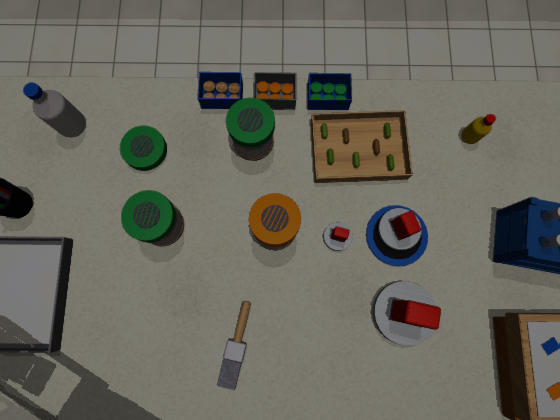

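The orange jar is at scene (287,225) and top (275,220). The middle tool is on the blue pad at scene (235,170) and top (400,230), with a smaller and a larger lookalike beside it. Next I'll measure them.

```bash
cat > h.py <<'E'
import cv2, numpy as np
def load(n,i): return dict(np.load(f"pics/{n}{i}.npz"))
def grab(n,i):
    from station import viewer
    d=viewer.read_camera(n); cv2.imwrite(f"pics/{n}{i}.png",d["frame"][:,:,::-1]); np.savez(f"pics/{n}{i}.npz",**d); return d
def cast(d,uv,z):
    K=d["intrinsics"];T=d["camera_from_world"];R=T[:3,:3];c=-R.T@T[:3,3]
    uv=np.atleast_2d(np.asarray(uv,float))
    r=np.c_[(uv[:,0]-K[0,2])/K[0,0],-(uv[:,1]-K[1,2])/K[1,1],-np.ones(len(uv))]@R
    return c+r*((z-c[2])/r[:,2])[:,None]
def proj(d,P):
    K=d["intrinsics"];T=d["camera_from_world"];p=np.atleast_2d(P)@T[:3,:3].T+T[:3,3]
    return np.c_[K[0,0]*p[:,0]/-p[:,2]+K[0,2],K[1,1]*-p[:,1]/-p[:,2]+K[1,2]]
def circ(P):
    A=np.c_[2*P[:,:2],np.ones(len(P))];s=np.linalg.lstsq(A,(P[:,:2]**2).sum(1),rcond=None)[0]
    return s[0],s[1],np.sqrt(s[2]+s[0]**2+s[1]**2)
def crop(d,box,f,name):
    x,y,w,h=box;cv2.imwrite(name,cv2.resize(d["frame"][y:y+h,x:x+w,::-1],None,fx=f,fy=f,interpolation=cv2.INTER_CUBIC))
E
python3 - <<'E'
from h import *
s=load("scene",0);t=load("top",0)
a=cv2.resize(s["frame"][125:205,190:290,::-1],None,fx=4,fy=4,interpolation=2)
b=cv2.resize(t["frame"][195:275,355:455,::-1],None,fx=4,fy=4,interpolation=2)
c=cv2.resize(s["frame"][185:275,250:325,::-1],(375,450)[:2],interpolation=2)[:280]
e=cv2.resize(t["frame"][185:255,240:310,::-1],(400,400),interpolation=2)[:280]
cv2.imwrite("pics/crop0.png",np.vstack([np.hstack([a,b]),np.hstack([c,np.zeros((280,25,3),np.uint8),e])]))
for n,d in(("scene",s),("top",t)):
    hsv=cv2.cvtColor(d["frame"],cv2.COLOR_RGB2HSV);H,S,V=cv2.split(hsv)
    for nm,m in(("orange",(H>6)&(H<18)&(S>190)&(V>100)),("green",(H>50)&(H<85)&(S>150)&(V>50)),("blue",(H>100)&(H<125)&(S>150)&(V>50)),("red",((H<5)|(H>174))&(S>180)&(V>60))):
        m=m.astype(np.uint8)*255
        for k in cv2.findContours(m,cv2.RETR_EXTERNAL,cv2.CHAIN_APPROX_NONE)[0]:
            if cv2.contourArea(k)>100: print(n,nm,cv2.contourArea(k),cv2.boundingRect(k))
E
```

```text
scene orange 305.5 (114, 304, 20, 28)
scene orange 280.0 (131, 298, 19, 26)
scene orange 1406.5 (259, 192, 52, 35)
scene green 916.5 (254, 389, 64, 31)
scene green 2584.0 (334, 283, 63, 54)
scene green 220.5 (97, 259, 18, 21)
scene green 211.0 (112, 254, 18, 20)
scene green 2136.5 (167, 252, 59, 49)
scene blue 2358.0 (125, 333, 58, 70)
scene blue 123.0 (88, 240, 45, 45)
scene blue 312.0 (208, 164, 53, 32)
scene blue 839.0 (157, 63, 55, 39)
scene red 109.5 (218, 144, 17, 12)
scene red 232.0 (280, 107, 21, 17)
top orange 118.5 (547, 383, 13, 17)
top orange 1973.0 (249, 194, 52, 50)
top green 1906.5 (122, 191, 51, 50)
top green 1347.0 (120, 126, 44, 41)
top green 1641.0 (226, 98, 49, 45)
top green 155.0 (323, 83, 23, 11)
top blue 153.0 (542, 338, 18, 17)
top blue 753.5 (367, 206, 61, 60)
top blue 1314.5 (526, 198, 34, 64)
top blue 136.5 (24, 83, 15, 14)
top red 689.5 (405, 301, 36, 28)
top red 104.5 (334, 227, 15, 12)
top red 259.0 (400, 211, 21, 24)
```

View pics/crop0.png

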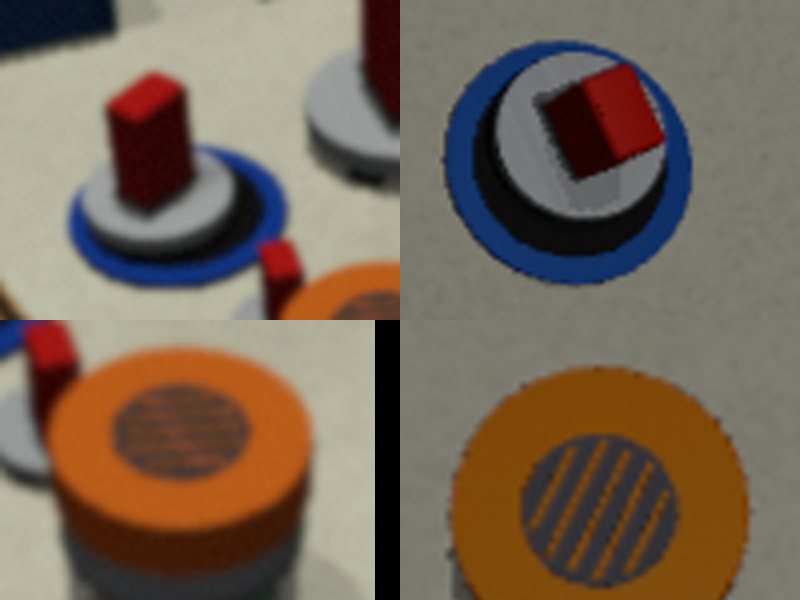

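The upper-right crop shows the handle's bright top face on the pad with clear corners. The cover's rim is clean in the top view.

```bash
cat >> h.py <<'E'
def masks(d):
    H,S,V=cv2.split(cv2.cvtColor(d["frame"],cv2.COLOR_RGB2HSV)); return H.astype(int),S.astype(int),V.astype(int)
def big(m,box=None):
    M=np.zeros(m.shape,np.uint8)
    if box: x,y,w,h=box; M[y:y+h,x:x+w]=m[y:y+h,x:x+w]
    else: M[:]=m
    k=max(cv2.findContours(M,cv2.RETR_EXTERNAL,cv2.CHAIN_APPROX_NONE)[0],key=cv2.contourArea); return k
def hull(k): return cv2.convexHull(k)[:,0,:]
E
python3 - <<'E'
from h import *
s=load("scene",0);t=load("top",0)
H,S,V=masks(t)
red=((H<6)|(H>173))&(S>170)
r=t["frame"][212:240,385:425,0]; print(np.array2string(r[::2,::2],max_line_width=200))
# tops
for n,d,box,th in(("top",t,(370,200,60,60),105),("scene",s,(205,135,50,50),130)):
    H,S,V=masks(d);k=big(((H<6)|(H>173))&(S>150)&(V>th),box)
    W=cast(d,k[:,0,:],0.101)[:,:2].astype(np.float32)*1000
    (c,sz,a)=cv2.minAreaRect(W);print(n,"handle top",c,sz,a,cv2.contourArea(k))
# pad
for n,d,box in(("top",t,(360,200,75,70)),("scene",s,(203,150,65,50))):
    H,S,V=masks(d);k=big((H>100)&(H<125)&(S>140)&(V>40),box);print(n,"pad",np.round(cv2.fitEllipse(cv2.convexHull(k))[0],1),circ(cast(d,hull(k),0.006)))
# cover
H,S,V=masks(t)
k=big((H>6)&(H<20)&(S>170)&(V>80),(235,185,75,70));print("cover top",circ(cast(t,hull(k),0.130)))
H,S,V=masks(s)
k=big((H>6)&(H<18)&(S>190)&(V>130),(250,185,75,60));h=hull(k);print("cover scene",circ(cast(s,h,0.130)))
for nm,b in(("jb/c",(115,185,65,60)),("jc",(220,95,60,60)),("lid?",(115,120,55,50))):
    H,S,V=masks(t);k=big((H>50)&(H<85)&(S>130)&(V>50),b);print(nm,circ(cast(t,hull(k),.1205)))
E
```

```text
[[ 14 105 113 117 117 115 114 115 112 115  87  95 105 118  66  73 121 124 123 124]
 [112 116 113 114 119 116 114 115  89  99 119 123 122 120 110  23  53 126 125 123]
 [117 116 115 113 118  82  55  39  98 127 126 124 122 121 119 100  24  44 125 125]
 [118 117  81  70  64  39  33  32  74 123 125 124 123 121 119 110  87  14  70 125]
 [117 117  62  47  34  33  32  33  35 103 127 125 123 121 120 118 103  49  15 116]
 [116 119  63  24  32  32  31  33  33  78 123 126 124 122 120 119 107  64  12  25]
 [114 118 113  29  31  32  33  32  33  38 102 126 124 123 121 119 117 112  27  15]
 [116 117 118  57  25  33  33  33  32  33  82 124 125 122 121 120 117 106  50  14]
 [119 115 118  96  29  32  32  33  33  33  40 109 125 123 122 121 118 119  54  13]
 [121 115 118 104  44  29  32  32  33  33  32  86 124 124 122 122 112 103  52  14]
 [119 118 114 104  95  22  33  33  34  33  33  43 112 124 108  90  74 111  53  14]
 [118 121 115 118 100  44  30  32  33  33  32  34  77  60  74 112 116 115  41  13]
 [119 119 116 114 103  59  23  34  32  34  35  38  63 109 116 115 115 118  19  15]
 [119 118 119 114 117
[... 379 characters left out ...]
8880911693), np.float64(0.06886104228150217))
scene pad [234.1 178.9] (np.float64(0.5575323494259612), np.float64(-0.2685296210787901), np.float64(0.06655965098892146))
cover top (np.float64(0.5663237990227155), np.float64(0.0069224289106707415), np.float64(0.050847263965187614))
cover scene (np.float64(0.5700110513355052), np.float64(0.007046739096520704), np.float64(0.04978420812660643))
jb/c (np.float64(0.572044453492715), np.float64(0.2625801685866272), np.float64(0.05056586698545815))
jc (np.float64(0.7788152927060193), np.float64(0.061564382873400825), np.float64(0.05084530603506278))
lid? (np.float64(0.7175351717422942), np.float64(0.2843881675402316), np.float64(0.04514449968182468))
```

Handle top centre is about (0.5685, -0.2707), with its long axis about 21.5° from x. The cover is at (0.568, 0.007) and the pad at (0.5565, -0.269). I'm moving above the handle with the jaw axis at -68.5°.

apply_moves(dp=[[13,-34,0],[26,-68,0],[39,-102,0],[52,-136,0],[65,-170,0],[78,-204,0],[91,-238,0],[104,-272,0]], delta_rot=[[0,0,-0.1],[0,0,-0.2],[0,0,-0.3],[0,0,-0.4],[0,0,-0.5],[0,0,-0.6],[0,0,-0.7],[0,0,-0.8]], claw=[-1,-1,-1,-1,-1,-1,-1,-1])

```text
time: 0.77
position: [0.3613, 0.2677, 0.2173]
tcp_rot: [[-0.002, 0.948, 0.317], [-0.001, 0.317, -0.948], [-1.0, -0.002, -0.0]]
wrist_force: [1.6, 0.3, 0.5]
gripper_width: 1.002
```

apply_moves(dp=[[13,-34,0],[26,-68,0],[39,-102,0],[52,-136,0],[65,-170,0],[78,-204,0],[91,-238,0],[104,-272,0]], delta_rot=[[0,0,-0.1],[0,0,-0.2],[0,0,-0.3],[0,0,-0.4],[0,0,-0.5],[0,0,-0.6],[0,0,-0.7],[0,0,-0.8]], claw=[-1,-1,-1,-1,-1,-1,-1,-1])

```text
time: 1.43
position: [0.4653, -0.0061, 0.2171]
tcp_rot: [[-0.002, 0.886, -0.464], [0.001, -0.464, -0.886], [-1.0, -0.002, 0.0]]
wrist_force: [0.1, 0.1, 0.6]
gripper_width: 0.997
```

apply_moves(dp=[[15,-38,0],[30,-76,0],[45,-114,0],[60,-152,0],[74,-190,0],[89,-228,0],[103,-264,0],[103,-264,0]], delta_rot=[[0,0,-0.1],[0,0,-0.2],[0,0,-0.3],[0,0,-0.4],[0,0,-0.5],[0,0,-0.6],[0,0,-0.71],[0,0,-0.71]], claw=[-1,-1,-1,-1,-1,-1,-1,-1])

```text
time: 2.1
position: [0.5682, -0.2761, 0.2141]
tcp_rot: [[-0.004, 0.359, -0.934], [0.002, -0.934, -0.359], [-1.0, -0.003, 0.003]]
wrist_force: [-0.2, 0.8, -0.5]
gripper_width: 1.0
```

Run:
```python
from h import *
from station import robot
s=grab("scene",1)
cv2.imwrite("pics/c1.png",cv2.resize(s["frame"][60:240,160:340,::-1],(720,600)))
o=robot.get_obs();print(o["position"],np.round(o["tcp_rot"],4).tolist(),proj(s,o["position"]))
```

```text
[ 0.56778898 -0.27317021  0.2145084 ] [[-0.004, 0.3643, -0.9313], [0.0033, -0.9313, -0.3643], [-1.0, -0.0046, 0.0025]] [[220.54452058 105.07055455]]
```

View pics/c1.png

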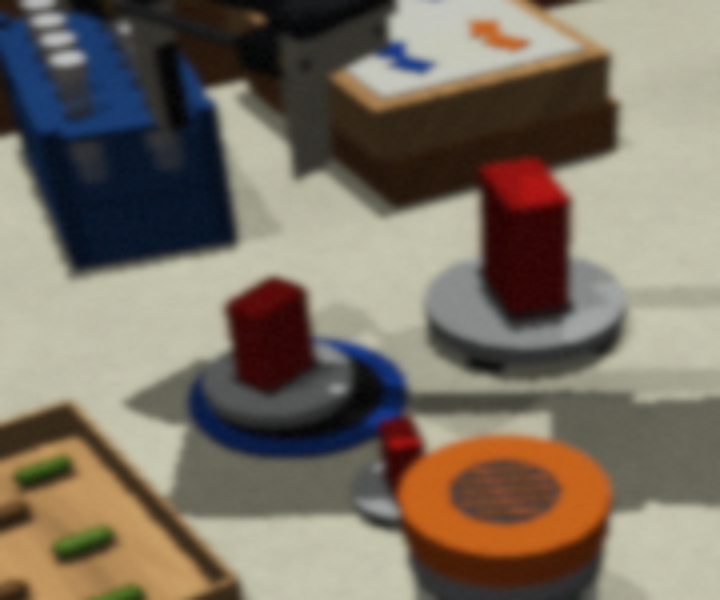

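The open fingers straddle the handle, with the tips around crop (165,120) and (310,165) above the pad tool. I'm lowering to about z 0.052.

apply_moves(dp=[[0,2,-30],[0,2,-60],[0,2,-90],[0,2,-115],[0,2,-135],[0,2,-150],[0,2,-162],[0,2,-162]], delta_rot=[[-0.003,-0.004,0],[-0.003,-0.004,0],[-0.003,-0.004,0],[-0.003,-0.004,0],[-0.003,-0.004,0],[-0.003,-0.004,0],[-0.003,-0.004,0],[-0.003,-0.004,0]], claw=[-1,-1,-1,-1,-1,-1,-1,-1])

```text
time: 2.82
position: [0.5658, -0.2691, 0.0493]
tcp_rot: [[-0.004, 0.366, -0.931], [0.003, -0.931, -0.366], [-1.0, -0.004, 0.003]]
wrist_force: [0.2, -0.4, -0.7]
gripper_width: 1.003
```

apply_moves(dp=[[0,0,0],[0,0,0]], delta_rot=[[0,0,0],[0,0,0]], claw=[-1,-1])

```text
time: 2.98
position: [0.5661, -0.2687, 0.0501]
tcp_rot: [[-0.004, 0.367, -0.93], [0.003, -0.93, -0.367], [-1.0, -0.004, 0.002]]
wrist_force: [0.6, 1.1, 0.1]
gripper_width: 1.0
```

Run:
```python
from h import *
from station import robot
s=grab("scene",2);t=grab("top",2)
a=cv2.resize(s["frame"][90:210,180:280,::-1],(400,480));b=cv2.resize(t["frame"][175:275,355:455,::-1],(400,480))
cv2.imwrite("pics/c2.png",np.hstack([a,b]))
o=robot.get_obs();print(o["position"],np.round(o["tcp_rot"],4).tolist())
```

```text
[ 0.56658932 -0.26937207  0.05078897] [[-0.0026, 0.3661, -0.9306], [0.0021, -0.9306, -0.3661], [-1.0, -0.0029, 0.0016]]
```

View pics/c2.png

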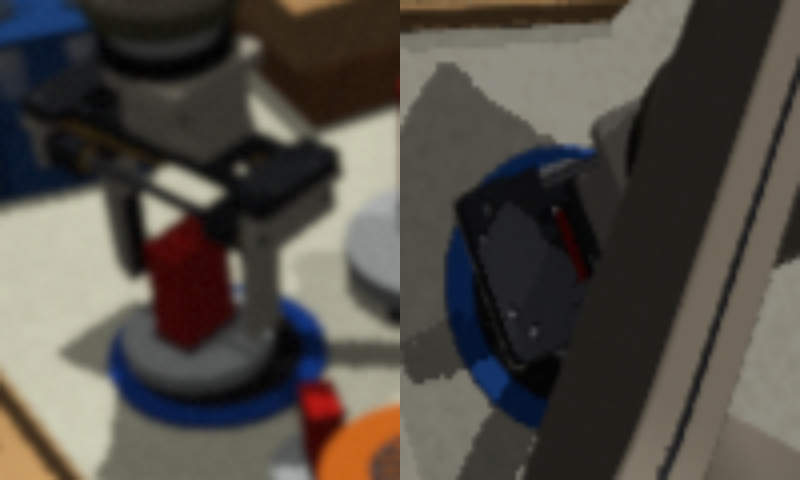

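The fingers are on either side of the handle, clear of the disc (left crop). Closing.

apply_moves(dp=[[1,-1,0],[1,-1,0],[1,-1,0],[1,-1,0],[1,-1,0],[1,-1,0],[1,-1,0],[1,-1,0]], delta_rot=[[0,0,0],[0,0,0],[0,0,0],[0,0,0],[0,0,0],[0,0,0],[0,0,0],[0,0,0]], claw=[1,1,1,1,1,1,1,1])

```text
time: 3.75
position: [0.5676, -0.2703, 0.0508]
tcp_rot: [[-0.003, 0.366, -0.931], [0.002, -0.931, -0.366], [-1.0, -0.003, 0.002]]
wrist_force: [-0.8, 0.9, 0.0]
gripper_width: 0.472
```

apply_moves(dp=[[0,0,0],[0,0,0],[0,0,0],[0,0,0]], delta_rot=[[0,0,0],[0,0,0],[0,0,0],[0,0,0]], claw=[1,1,1,1])

```text
time: 4.08
position: [0.5676, -0.2705, 0.0507]
tcp_rot: [[-0.003, 0.366, -0.931], [0.002, -0.931, -0.366], [-1.0, -0.003, 0.002]]
wrist_force: [0.4, -0.9, -0.6]
gripper_width: 0.324
```

apply_moves(dp=[[0,0,0],[0,0,0],[0,0,0],[0,0,0]], delta_rot=[[0,0,0],[0,0,0],[0,0,0],[0,0,0]], claw=[1,1,1,1])

```text
time: 4.42
position: [0.5676, -0.2705, 0.0507]
tcp_rot: [[-0.002, 0.366, -0.931], [0.002, -0.931, -0.366], [-1.0, -0.003, 0.002]]
wrist_force: [-0.0, 0.1, 0.2]
gripper_width: 0.319
```

apply_moves(dp=[[0,0,10],[0,0,25],[0,0,45],[0,0,70],[0,0,95],[0,0,120],[0,0,140],[0,0,155]], delta_rot=[[0,0,0],[0,0,0],[0,0,0],[0,0,0],[0,0,0],[0,0,0],[0,0,0],[0,0,0]], claw=[1,1,1,1,1,1,1,1])

```text
time: 5.08
position: [0.568, -0.2706, 0.2088]
tcp_rot: [[-0.001, 0.366, -0.931], [0.001, -0.931, -0.366], [-1.0, -0.001, 0.0]]
wrist_force: [1.1, -0.4, -3.6]
gripper_width: 0.325
```

Run:
```python
from h import *
from station import robot
s=grab("scene",3)
cv2.imwrite("pics/c3.png",cv2.resize(s["frame"][30:210,170:320,::-1],(600,600)))
o=robot.get_obs();print(o["position"],np.round(o["tcp_rot"],4).tolist(),o["wrist_force"],o["torque"],o["gripper_width"])
```

```text
[ 0.56915134 -0.271215    0.21193414] [[0.0029, 0.3662, -0.9305], [-0.0011, -0.9305, -0.3662], [-1.0, 0.0021, -0.0024]] [ 1.19175722 -0.3346759   0.81818701] [-0.09342986  0.01696199 -0.01152624] 0.32135748824102095
```

View pics/c3.png

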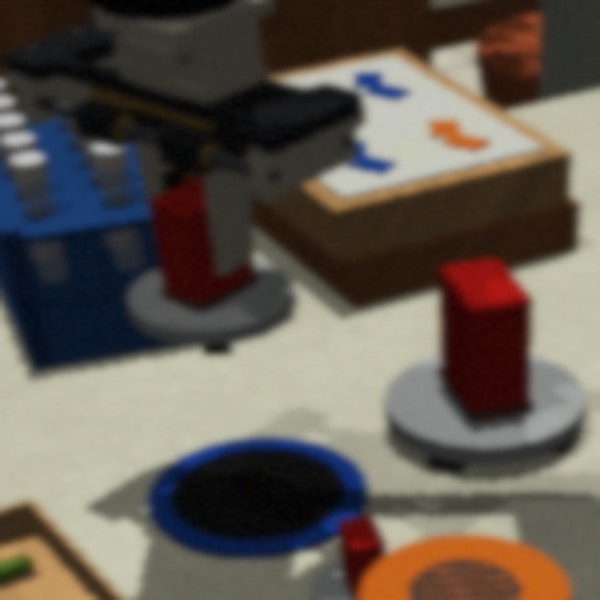

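The tool hangs straight in the gripper with its feet about 37 mm above cover height. The whole pad is visible at crop (258,497). Carrying it over to the orange cover.

apply_moves(dp=[[0,10,0],[0,25,0],[0,45,0],[-1,65,0],[-1,85,0],[-1,105,0],[-1,125,0],[-1,145,0]], delta_rot=[[0,0,0],[0,0,0],[0,0,0],[0,0,0],[0,0,0],[0,0,0],[0,0,0],[0,0,0]], claw=[1,1,1,1,1,1,1,1])

```text
time: 5.8
position: [0.5668, -0.1233, 0.2098]
tcp_rot: [[-0.0, 0.367, -0.93], [0.0, -0.93, -0.367], [-1.0, -0.001, 0.0]]
wrist_force: [0.2, 0.2, -2.9]
gripper_width: 0.322
```

apply_moves(dp=[[0,22,0],[0,44,0],[0,66,0],[0,88,0],[-1,108,0],[-1,122,0],[-1,129,0],[-1,131,0]], delta_rot=[[0,0,0],[0,0,0],[0,0,0],[0,0,0],[0,0,0],[0,0,0],[0,0,0],[0,0,0]], claw=[1,1,1,1,1,1,1,1])

```text
time: 6.47
position: [0.565, 0.0094, 0.2089]
tcp_rot: [[-0.002, 0.369, -0.93], [0.001, -0.93, -0.369], [-1.0, -0.001, 0.001]]
wrist_force: [0.1, -1.0, -2.9]
gripper_width: 0.322
```

apply_moves(dp=[[0,0,0],[0,0,0],[0,0,0]], delta_rot=[[0,0,0],[0,0,0],[0,0,0]], claw=[1,1,1])

```text
time: 6.72
position: [0.5649, 0.0086, 0.2086]
tcp_rot: [[-0.002, 0.368, -0.93], [0.001, -0.93, -0.368], [-1.0, -0.001, 0.002]]
wrist_force: [0.3, 0.7, -3.4]
gripper_width: 0.325
```

Run:
```python
from h import *
from station import robot
s=grab("scene",4);t=grab("top",4)
cv2.imwrite("pics/c4.png",np.hstack([cv2.resize(s["frame"][90:290,215:365,::-1],(400,533)),cv2.resize(t["frame"][130:330,200:350,::-1],(400,533))]))
o=robot.get_obs();print(o["position"],np.round(o["tcp_rot"],4).tolist(),o["wrist_force"],o["torque"],o["gripper_width"])
for n,d,box in(("scene",s,(203,150,65,50)),("top",t,(360,200,75,70))):
    H,S,V=masks(d);k=big((H>100)&(H<125)&(S>140)&(V>40),box);print(n,"pad",circ(cast(d,hull(k),0.006)))
```

```text
[0.56506248 0.00849907 0.20882927] [[-0.0018, 0.3677, -0.9299], [0.0005, -0.9299, -0.3677], [-1.0, -0.0012, 0.0014]] [ 0.1146046  -0.68898897 -2.40386354] [-0.01844066  0.12878112  0.04587819] 0.32551414961661973
scene pad (np.float64(0.5576327035135566), np.float64(-0.26894971048935395), np.float64(0.06679666426405624))
top pad (np.float64(0.5555409778481221), np.float64(-0.2691309599367519), np.float64(0.06887980607643333))
```

View pics/c4.png

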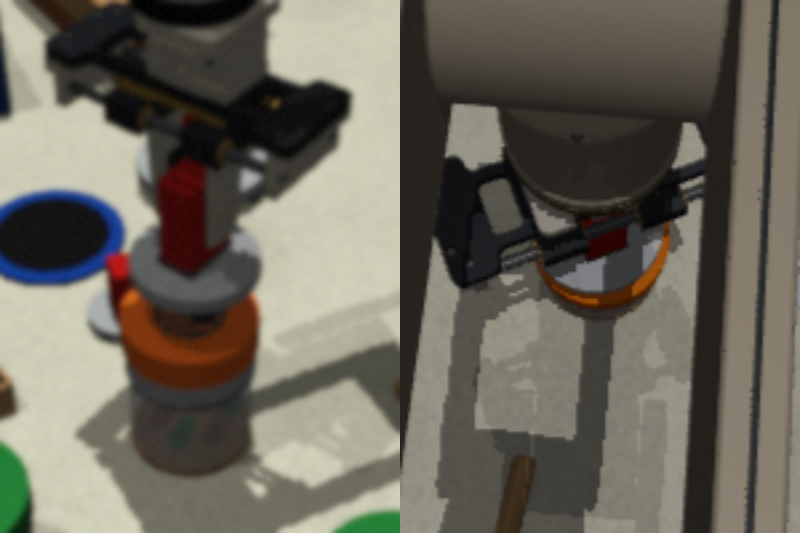

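The disc sits over the cover at left crop (195,265). I'm correcting by +2 and -1 mm and lowering to about 6 mm above contact, then checking centring.

apply_moves(dp=[[2,-1,-5],[2,-1,-11],[2,-1,-17],[2,-1,-22],[2,-1,-26],[2,-1,-28],[2,-1,-28],[2,-1,-28]], delta_rot=[[0,-0.002,0],[0,-0.002,0],[0,-0.002,0],[0,-0.002,0],[0,-0.002,0],[0,-0.002,0],[0,-0.002,0],[0,-0.002,0]], claw=[1,1,1,1,1,1,1,1])

```text
time: 7.48
position: [0.567, 0.0076, 0.1807]
tcp_rot: [[0.0, 0.368, -0.93], [0.001, -0.93, -0.368], [-1.0, -0.001, -0.0]]
wrist_force: [-0.5, 0.1, -2.3]
gripper_width: 0.318
```

Run:
```python
from h import *
from station import robot
s=grab("scene",5);t=grab("top",5)
o=robot.get_obs();print(o["position"],np.round(o["tcp_rot"],4).tolist(),o["wrist_force"],o["torque"],o["gripper_width"])
zf=o["position"][2]-0.0447
im=[]
for d,b in((s,(240,140,100,133)),(t,(225,170,100,133))):
    f=d["frame"][:,:,::-1].copy()
    x,y,w,h=b; c=cv2.resize(f[y:y+h,x:x+w],(400,532),interpolation=2)
    a=np.linspace(0,2*np.pi,73)
    for ctr,r,z,col in(((o["position"][0]+.0009,o["position"][1]-.0002),.047,zf+.021,(255,0,255)),((.568,.007),.052,.130,(255,255,0))):
        P=np.c_[ctr[0]+r*np.cos(a),ctr[1]+r*np.sin(a),0*a+z]
        q=((proj(d,P)-[x,y])*4+2).round().astype(int)
        cv2.polylines(c,[q],True,col,1)
    im.append(c)
cv2.imwrite("pics/c5.png",np.hstack(im))
```

```text
[0.56730014 0.00752006 0.18122208] [[0.0009, 0.3677, -0.9299], [0.0005, -0.9299, -0.3677], [-1.0, -0.0001, -0.001]] [-0.43286335 -0.40479011 -2.45035255] [0.01829695 0.13507567 0.00193161] 0.3198430136256806
```

View pics/c5.png

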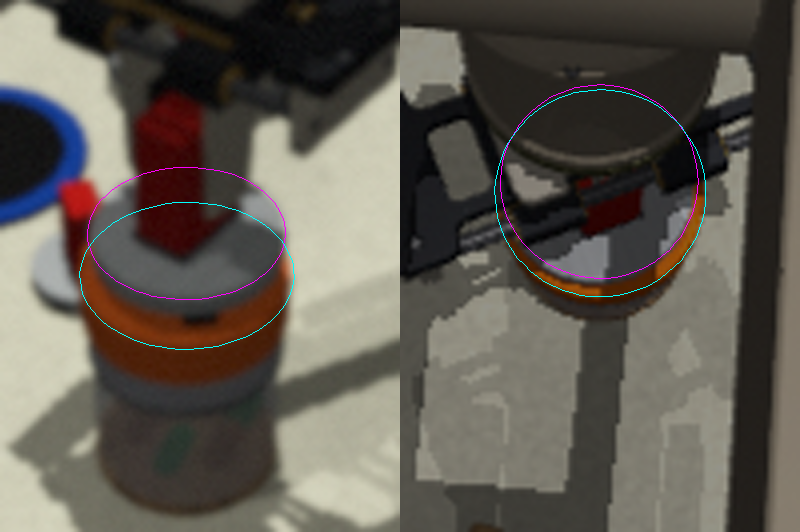

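Both predicted outlines match the picture: the disc is within about 1 mm of the cover centre, and a black foot shows at left crop (200,318). Lowering slowly to contact.

apply_moves(dp=[[0,0,-1.5],[0,0,-3],[0,0,-4],[0,0,-5],[0,0,-6],[0,0,-7],[0,0,-7],[0,0,-7]], delta_rot=[[0,0,0],[0,0,0],[0,0,0],[0,0,0],[0,0,0],[0,0,0],[0,0,0],[0,0,0]], claw=[1,1,1,1,1,1,1,1])

```text
time: 8.25
position: [0.5673, 0.0075, 0.1748]
tcp_rot: [[0.001, 0.368, -0.93], [0.0, -0.93, -0.368], [-1.0, -0.0, -0.001]]
wrist_force: [-2.7, -0.2, 3.2]
gripper_width: 0.322
```

apply_moves(dp=[[0,0,-1],[0,0,-2],[0,0,-3],[0,0,-3]], delta_rot=[[0,0,0],[0,0,0],[0,0,0],[0,0,0]], claw=[1,1,1,1])

```text
time: 8.58
position: [0.568, 0.0077, 0.1741]
tcp_rot: [[0.003, 0.368, -0.93], [0.001, -0.93, -0.368], [-1.0, 0.001, -0.003]]
wrist_force: [-6.3, 1.1, 13.1]
gripper_width: 0.322
```

Run:
```python
from h import *
from station import robot
o=robot.get_obs();print(o["position"],np.round(o["tcp_rot"],4).tolist(),o["wrist_force"],o["torque"],o["gripper_width"])
s=grab("scene",6);cv2.imwrite("pics/c6.png",cv2.resize(s["frame"][140:273,240:340,::-1],(451,600),interpolation=2))
```

```text
[0.56796272 0.00768841 0.17407831] [[0.0033, 0.3679, -0.9298], [0.0006, -0.9299, -0.3679], [-1.0, 0.0006, -0.0032]] [-6.34629     1.11129689 13.13619134] [0.24022224 1.65642277 0.00556083] 0.321814330000187
```

View pics/c6.png

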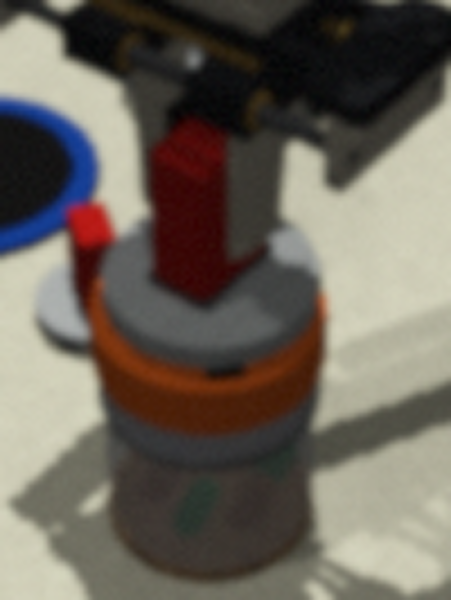

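The feet are flat on the cover, and I read about 16 N down with 6 N sideways (tool pushing +x). I'll take out the sideways load before pressing further.

apply_moves(dp=[[-1,0,-2],[-2,0,-2],[-2,0,-2]], delta_rot=[[0,0.003,0],[0,0.003,0],[0,0.003,0]], claw=[1,1,1])

```text
time: 8.88
position: [0.5676, 0.0077, 0.1746]
tcp_rot: [[0.005, 0.368, -0.93], [0.0, -0.93, -0.368], [-1.0, 0.001, -0.005]]
wrist_force: [-2.0, 1.1, 9.9]
gripper_width: 0.318
```

apply_moves(dp=[[-2,0,-3],[-2,0,-4],[-2.5,0,-5],[-2.5,0,-5]], delta_rot=[[0,0.005,0],[0,0.005,0],[0,0.005,0],[0,0.005,0]], claw=[1,1,1,1])

```text
time: 9.22
position: [0.5674, 0.0077, 0.1723]
tcp_rot: [[0.006, 0.368, -0.93], [0.0, -0.93, -0.368], [-1.0, 0.002, -0.006]]
wrist_force: [0.7, 1.6, 8.7]
gripper_width: 0.321
```

apply_moves(dp=[[-1.5,0,-3],[-1.5,0,-4],[-1.5,0,-5],[-1.5,0,-5],[-1.5,0,-5]], delta_rot=[[0,0.005,0],[0,0.005,0],[0,0.005,0],[0,0.005,0],[0,0.005,0]], claw=[1,1,1,1,1])

```text
time: 9.63
position: [0.5652, 0.0077, 0.1663]
tcp_rot: [[-0.001, 0.368, -0.93], [0.0, -0.93, -0.368], [-1.0, -0.001, 0.001]]
wrist_force: [0.4, 0.4, -1.9]
gripper_width: 0.317
```

It snapped down: the force fell to the bare tool weight at about 8.4 mm of travel. I'll confirm it is at the hard stop with a centred follow-up press.

apply_moves(dp=[[1,0,1],[2,0,0],[2,0,-1],[2,0,-2],[1,0,-4],[1,0,-5],[1,0,-5]], delta_rot=[[0,0,0],[0,0,0],[0,0,0],[0,0,0],[0,0,0],[0,0,0],[0,0,0]], claw=[1,1,1,1,1,1,1])

```text
time: 10.22
position: [0.5674, 0.0077, 0.1645]
tcp_rot: [[0.003, 0.368, -0.93], [0.0, -0.93, -0.368], [-1.0, 0.001, -0.003]]
wrist_force: [-4.8, 0.5, 14.9]
gripper_width: 0.32
```

With about 18 N the TCP is at 0.1645, against 0.1741 at the same load before, so 9.6 mm of travel: home on the stop. Lifting off.

apply_moves(dp=[[-1,0,0],[-1,0,3],[-1,0,8],[-1,0,15],[-1,0,24],[-1,0,34],[-1,0,42],[-1,0,45]], delta_rot=[[0,0.002,0],[0,0.002,0],[0,0.002,0],[0,0.002,0],[0,0.002,0],[0,0.002,0],[0,0.002,0],[0,0.002,0]], claw=[1,1,1,1,1,1,1,1])

```text
time: 10.88
position: [0.5674, 0.0076, 0.2119]
tcp_rot: [[0.004, 0.368, -0.93], [-0.0, -0.93, -0.368], [-1.0, 0.002, -0.003]]
wrist_force: [0.8, 0.5, -2.6]
gripper_width: 0.32
```

Run:
```python
from h import *
from station import robot
s=grab("scene",7)
cv2.imwrite("pics/c7.png",cv2.resize(s["frame"][90:290,215:365,::-1],(450,600),interpolation=2))
o=robot.get_obs();print(o["position"],np.round(o["tcp_rot"],4).tolist(),o["wrist_force"],o["torque"],o["gripper_width"])
```

```text
[0.56746154 0.00766742 0.21188608] [[0.004, 0.3683, -0.9297], [-0.0001, -0.9297, -0.3683], [-1.0, 0.0015, -0.0037]] [-0.28197624  0.49177071 -1.94178188] [-0.03893673  0.08556697 -0.00959241] 0.316223228737358
```

View pics/c7.png

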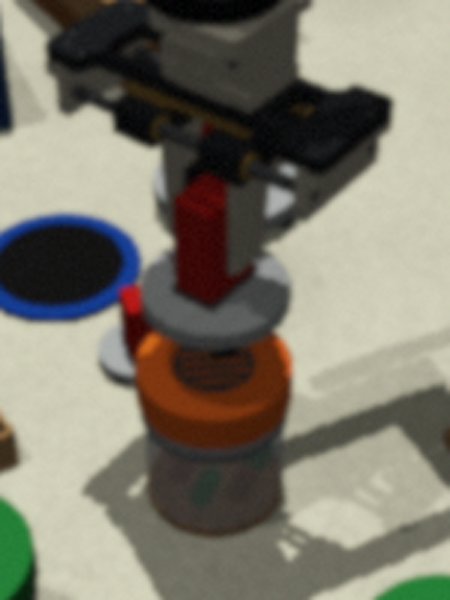

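The cover is seated lower and level, and the jar has not moved. Carrying the tool back to the pad.

apply_moves(dp=[[0,-10,0],[-1,-25,0],[-2,-45,0],[-3,-66,0],[-4,-88,0],[-5,-110,0],[-6,-130,0],[-7,-150,0]], delta_rot=[[0,0.003,0],[0,0.003,0],[0,0.003,0],[0,0.003,0],[0,0.003,0],[0,0.003,0],[0,0.003,0],[0,0.003,0]], claw=[1,1,1,1,1,1,1,1])

```text
time: 11.6
position: [0.5598, -0.1441, 0.2112]
tcp_rot: [[-0.0, 0.368, -0.93], [-0.0, -0.93, -0.368], [-1.0, -0.0, 0.0]]
wrist_force: [0.4, 0.0, -2.2]
gripper_width: 0.323
```

apply_moves(dp=[[-1,-20,0],[-2,-42,0],[-3,-64,0],[-4,-85,0],[-5,-103,0],[-6,-117,0],[-6,-124,0],[-6,-126,0]], delta_rot=[[0,0,0],[0,0,0],[0,0,0],[0,0,0],[0,0,0],[0,0,0],[0,0,0],[0,0,0]], claw=[1,1,1,1,1,1,1,1])

```text
time: 12.27
position: [0.5533, -0.2714, 0.2108]
tcp_rot: [[-0.001, 0.367, -0.93], [0.0, -0.93, -0.367], [-1.0, -0.0, 0.001]]
wrist_force: [-0.5, -0.5, -2.5]
gripper_width: 0.32
```

apply_moves(dp=[[0,0,0],[0,0,0]], delta_rot=[[0,0,0],[0,0,0]], claw=[1,1])

```text
time: 12.43
position: [0.5533, -0.2709, 0.2105]
tcp_rot: [[-0.001, 0.367, -0.93], [0.001, -0.93, -0.367], [-1.0, -0.001, 0.001]]
wrist_force: [0.0, 0.7, -3.5]
gripper_width: 0.323
```

Run:
```python
from h import *
from station import robot
s=grab("scene",8)
cv2.imwrite("pics/c8.png",cv2.resize(s["frame"][30:270,170:350,::-1],(450,600),interpolation=2))
o=robot.get_obs();print(o["position"],np.round(o["tcp_rot"],4).tolist(),o["wrist_force"])
H,S,V=masks(s)
k=big((H>6)&(H<18)&(S>190)&(V>130),(250,185,75,60));print("cover scene",circ(cast(s,hull(k),0.1205)))
```

```text
[ 0.55341153 -0.2706202   0.21059708] [[-0.001, 0.3672, -0.9301], [0.0007, -0.9301, -0.3672], [-1.0, -0.001, 0.0007]] [ 0.30301501  0.30764486 -2.91759372]
cover scene (np.float64(0.5699423304694169), np.float64(0.007631782274514887), np.float64(0.05032022878917785))
```

View pics/c8.png

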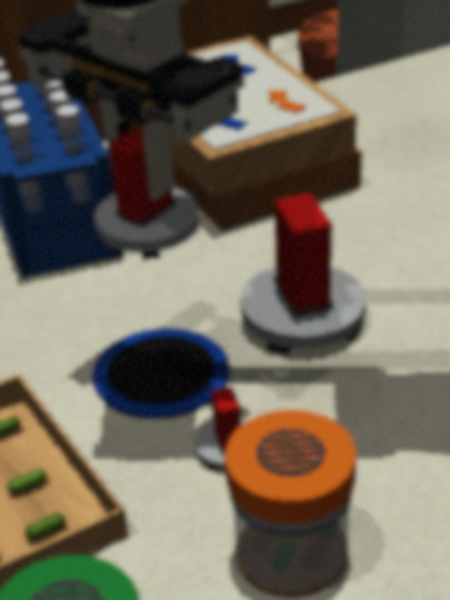

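With the seated height assumed, the cover centre is (0.570, 0.0076), the same as before (0.570, 0.0070), so the jar has not shifted. Lowering over the pad.

apply_moves(dp=[[2,2,-15],[2.5,2,-40],[2.5,2,-70],[2.5,2,-98],[2.5,2,-120],[2.5,2,-138],[2.5,2,-148],[2.5,2,-151]], delta_rot=[[0,0,0],[0,0,0],[0,0,0],[0,0,0],[0,0,0],[0,0,0],[0,0,0],[0,0,0]], claw=[1,1,1,1,1,1,1,1])

```text
time: 13.15
position: [0.5547, -0.267, 0.0573]
tcp_rot: [[-0.004, 0.368, -0.93], [0.003, -0.93, -0.368], [-1.0, -0.004, 0.003]]
wrist_force: [-0.0, -1.0, -3.0]
gripper_width: 0.324
```

apply_moves(dp=[[0,0,0],[0,0,0]], delta_rot=[[0,0,0],[0,0,0]], claw=[1,1])

```text
time: 13.32
position: [0.5553, -0.2668, 0.0582]
tcp_rot: [[-0.003, 0.369, -0.93], [0.002, -0.93, -0.369], [-1.0, -0.003, 0.002]]
wrist_force: [-0.6, -0.4, -2.1]
gripper_width: 0.321
```

apply_moves(dp=[[0,-1,-2],[0,-2,-4],[0,-2,-5.5],[0,-2,-6.5],[0,-2,-7.5],[0,-2,-7.5]], delta_rot=[[-0.002,-0.003,0],[-0.002,-0.003,0],[-0.002,-0.003,0],[-0.002,-0.003,0],[-0.002,-0.003,0],[-0.002,-0.003,0]], claw=[1,1,1,1,1,1])

```text
time: 13.82
position: [0.5554, -0.269, 0.0508]
tcp_rot: [[-0.0, 0.369, -0.93], [0.0, -0.93, -0.369], [-1.0, -0.0, 0.0]]
wrist_force: [-0.3, 0.3, -3.2]
gripper_width: 0.321
```

apply_moves(dp=[[0,0,-0.5],[0,0,-1],[0,0,-1]], delta_rot=[[0,0,0],[0,0,0],[0,0,0]], claw=[1,1,1])

```text
time: 14.07
position: [0.5554, -0.269, 0.0507]
tcp_rot: [[-0.0, 0.369, -0.93], [0.0, -0.93, -0.369], [-1.0, -0.0, 0.0]]
wrist_force: [-4.6, 2.2, 5.4]
gripper_width: 0.32
```

Feet are down on the pad. Relaxing the load, then opening.

apply_moves(dp=[[-1,0,0],[-1,0,0]], delta_rot=[[0,0,0],[0,0,0]], claw=[1,1])

```text
time: 14.23
position: [0.5544, -0.269, 0.0508]
tcp_rot: [[0.0, 0.369, -0.93], [-0.0, -0.93, -0.369], [-1.0, 0.0, -0.0]]
wrist_force: [-0.3, 0.1, -3.1]
gripper_width: 0.318
```

apply_moves(dp=[[0,0,0],[0,0,0],[0,0,0],[0,0,0],[0,0,0],[0,0,0],[0,0,0],[0,0,0]], delta_rot=[[0,0,0],[0,0,0],[0,0,0],[0,0,0],[0,0,0],[0,0,0],[0,0,0],[0,0,0]], claw=[-1,-1,-1,-1,-1,-1,-1,-1])

```text
time: 14.9
position: [0.5544, -0.269, 0.0508]
tcp_rot: [[0.0, 0.369, -0.93], [-0.0, -0.93, -0.369], [-1.0, 0.0, -0.0]]
wrist_force: [-0.3, 0.6, -0.8]
gripper_width: 0.847
```

apply_moves(dp=[[0,0,0],[0,0,0],[0,0,0],[0,0,0]], delta_rot=[[0,0,0],[0,0,0],[0,0,0],[0,0,0]], claw=[-1,-1,-1,-1])

```text
time: 15.23
position: [0.5544, -0.269, 0.0508]
tcp_rot: [[0.0, 0.369, -0.93], [-0.0, -0.93, -0.369], [-1.0, 0.0, -0.0]]
wrist_force: [0.3, -1.6, -0.6]
gripper_width: 0.998
```

Run:
```python
from h import *
from station import robot
s=grab("scene",9)
cv2.imwrite("pics/c9.png",cv2.resize(s["frame"][70:220,170:320,::-1],(600,600),interpolation=2))
o=robot.get_obs();print(o["position"],np.round(o["tcp_rot"],4).tolist(),o["wrist_force"],o["gripper_width"])
```

```text
[ 0.55444828 -0.26903498  0.05079805] [[0.0001, 0.3685, -0.9296], [0.0, -0.9296, -0.3685], [-1.0, 0.0, -0.0001]] [-0.77152996  0.32001813  0.15173939] 1.0012192649666056
```

View pics/c9.png

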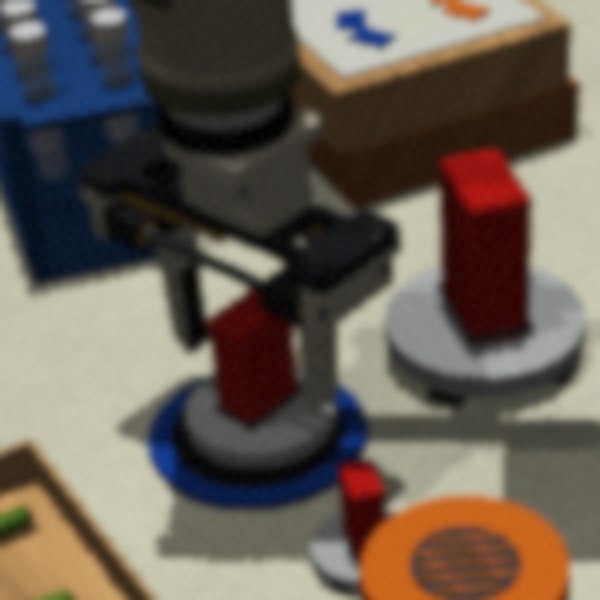

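The tool stands upright and centred on the pad at crop (258,440), and the fingers are open and clear of the handle. Withdrawing straight up.

apply_moves(dp=[[0,0,8],[0,0,22],[0,0,42],[0,0,66],[0,0,92],[0,0,118],[0,0,140],[0,0,150]], delta_rot=[[0,0,0],[0,0,0],[0,0,0],[0,0,0],[0,0,0],[0,0,0],[0,0,0],[0,0,0]], claw=[-1,-1,-1,-1,-1,-1,-1,-1])

```text
time: 15.95
position: [0.5562, -0.27, 0.2068]
tcp_rot: [[0.006, 0.369, -0.93], [-0.004, -0.93, -0.369], [-1.0, 0.006, -0.004]]
wrist_force: [0.4, 0.7, 1.0]
gripper_width: 1.001
```

apply_moves(dp=[[0,0,10],[0,0,25],[0,0,35],[0,0,40],[0,0,40],[0,0,40]], delta_rot=[[0,0,0],[0,0,0],[0,0,0],[0,0,0],[0,0,0],[0,0,0]], claw=[-1,-1,-1,-1,-1,-1])

```text
time: 16.45
position: [0.556, -0.2699, 0.2461]
tcp_rot: [[0.005, 0.369, -0.93], [-0.003, -0.93, -0.369], [-1.0, 0.005, -0.004]]
wrist_force: [-0.0, -0.8, -0.0]
gripper_width: 1.001
```

Run:
```python
from h import *
from station import robot
s=grab("scene",10);t=grab("top",10)
o=robot.get_obs();print(o["time"],o["position"],o["wrist_force"])
s0=load("scene",0);t0=load("top",0)
H,S,V=masks(s);k=big((H>6)&(H<18)&(S>190)&(V>130),(250,185,75,60));print("cover scene",circ(cast(s,hull(k),0.1205)))
k=big(((H<6)|(H>173))&(S>150)&(V>120),(205,135,50,50));print("handle",cv2.minAreaRect((cast(s,k[:,0,:],.101)[:,:2]*1000).astype(np.float32)))
H,S,V=masks(t);k=big((H>6)&(H<20)&(S>170)&(V>80),(235,185,75,70));print("cover top",circ(cast(t,hull(k),0.1205)))
for d0,d1,b in((s0,s,(160,245,75,65)),(s0,s,(325,275,80,70)),(s0,s,(110,180,112,90))):
    x,y,w,h=b;A,B=[cv2.cvtColor(q["frame"],cv2.COLOR_RGB2GRAY)[y:y+h,x:x+w].astype(np.float32) for q in(d0,d1)]
    print("shift",np.round(cv2.phaseCorrelate(A,B),2) if 0 else cv2.phaseCorrelate(A,B))
cv2.imwrite("pics/c10.png",s["frame"][:,:,::-1])
```

```text
16.55 [ 0.55564391 -0.26970291  0.2452915 ] [-0.29102829  0.41761179 -0.25636972]
cover scene (np.float64(0.56997931125453), np.float64(0.007638416783801949), np.float64(0.050276732314652815))Traceback (most recent call last):
  File "<stdin>", line 7, in <module>
  File "h.py", line 25, in big
    k=max(cv2.findContours(M,cv2.RETR_EXTERNAL,cv2.CHAIN_APPROX_NONE)[0],key=cv2.contourArea); return k
ValueError: max() iterable argument is empty
```

Run:
```python
from h import *
s=load("scene",10);s0=load("scene",0)
for b in((160,245,75,65),(325,275,80,70),(110,180,90,90)):
    x,y,w,h=b;A,B=[cv2.cvtColor(q["frame"],cv2.COLOR_RGB2GRAY)[y:y+h,x:x+w].astype(np.float32) for q in(s0,s)]
    print("shift px",cv2.phaseCorrelate(A,B))
# jar bottom shift
x,y,w,h=(262,243,50,28);A,B=[cv2.cvtColor(q["frame"],cv2.COLOR_RGB2GRAY)[y:y+h,x:x+w].astype(np.float32) for q in(s0,s)];print("jar",cv2.phaseCorrelate(A,B))
cv2.imwrite("pics/c10.png",s["frame"][:,:,::-1])
```

```text
shift px ((0.4891771633982245, 0.033569000169677565), 1.003550126111066)
shift px ((0.007551875258272389, 0.08486756308546717), 1.0235377851459715)
shift px ((-0.045806398977198626, 0.04578495335211841), 0.9340113529158227)
jar ((-0.21023987845892123, -0.13566020145257163), 1.021003200531006)
```

View pics/scene10.png

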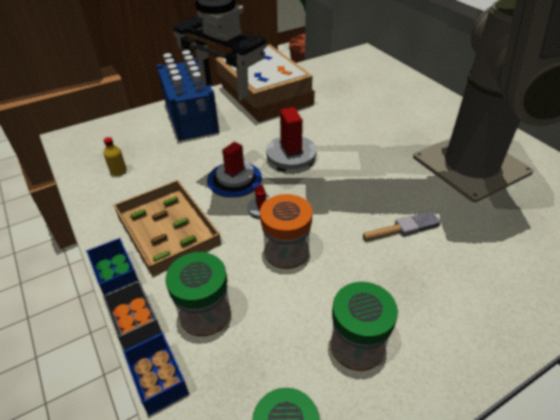

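The tool stands upright on the pad at (235,170), and the orange cover is level and lower at (287,213). The bystanders are where they were. Handing in.

```bash
python3 -c "
from station import robot
print(robot.sign_off())"
```

```text
the job is handed in; nothing more can be done
None
```

I pressed the orange cover home with the middle-sized red-handled tool, then stood the tool back upright on the blue pad. I let go and backed the arm off. The job took about 16.6 s and is handed in.

**Cover:** it snapped down during the press. A second centred press of about 18 N stopped 9.6 mm lower than first contact at about the same load, which matches the 9.5 mm stop. The highest wrist force I saw was about 15 N.

**Jar:** its centre, measured with the cover at seated height, matches the start to within 1 mm, and its base looks unmoved (about 0.25 px).

**Tool:** in the last picture it stands upright on the pad, and the gripper is well above it with no load.

**Bystanders:** the tray and one green jar showed image shifts of 0.1 px or less. The green jar farther back showed 0.5 px sideways. The arm never came near it, so I put that down to lighting.

**Checks that failed or weren't made:**
- The final numeric check of the handle's position failed because the gripper's shadow hid its bright top. That script stopped there, so the last cover check from the top camera was not made either. The tool's final position is judged by eye from the picture.
- Early in the press there was a sideways load of about 6 N, and about 5 N again in the confirming press. I eased off the first before pressing further.

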